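# Seat the battery in the tester, then push in, turn and hold the spring-return test plug

### The job

First press the battery in the battery tester down fully home. Then take the test plug with the straight bar grip, push it into the tester's socket with its two side pins in the slots, turn it a quarter turn clockwise (seen from above) against the spring, and finish while still holding it there, pushed fully in and turned, as if the meter were taking its reading. Leave the other things on the bench where they are.

Things in the scene. Friction and masses are not known exactly. Their poses are not given: they have to be found in the camera images.
- tester: Battery tester, fixed to the bench: a grey box 130 (its x) x 210 (its y) x 62 mm high with an aluminium deck on top; origin at the centre of its underside, z up. In its frame the battery stands at y = +58 mm and the plug socket is at y = -52 mm, both at x = 0.
- socket (a point): Centre of the plug socket's mouth, on the deck (62 mm above the tester's underside); axes as the tester's. The deck plate is 5 mm thick with a round bore 28 mm across and two pin slots, one each way along the tester's x (11 mm wide, 45 mm over both ends). From 15 mm in, the plug's pins clear the plate and it can turn clockwise; fully in (19 mm) its flange lies on the deck.
- plunger (a joint): Sprung floor inside the socket, 8 mm below the deck at rest: how far the plug has pressed it down (m), 0 to 0.011 with the plug fully in. It pushes back with about 4 N at first and 11 N fully in; a plug let go is pushed up and turned part of the way back.
- collar (a joint): Sprung collar in the socket that the plug's pins take with them: 0 at rest, grows (rad) as the plug is turned clockwise seen from above, hard stop at 1.5. The pins have about 0.1 to 0.2 rad of play in it, so it reads that much less than the turn of the plug. The spring resists with 0.03 N m at first, about 0.11 N m at a quarter turn.
- battery_top (a point): Centre of the top face of the 9 V block battery standing upright in the tester's cradle (top face 17.5 mm along the tester's x, 26.5 mm along its y); fully home its top is 12 mm above the deck, at the start 20 to 24 mm above it.
- battery (a joint): How far the battery has been pressed in: 0 (top 24 mm above the deck) to 0.012 m (fully home, against a hard stop). Friction holds it; pushing takes about 6 N.
- plug_center (a point): Test plug, 0.1 kg, 63 mm tall, loose and upright on the mat; point on its axis, half-way up. x along bar and pins. Foot up: tapered aluminium barrel 24 mm wide, 19 mm long, two round side pins (7 mm thick, 6 mm above the foot, 40 mm over their ends); flange 42 mm wide, 4 mm thick; black bar grip 44 (x) x 14 (y) x 40 mm (23 to 63 mm above the foot).
- plug: The same test plug; origin at the centre of its foot, same axes, z up. It is the same after half a turn.
- dust_cap_center (a point): Dust cap, not to be used: like the plug but without pins, 41 mm tall, and with a round knob 30 mm across in place of the bar; this point is half-way up. It may stand where the plug might have stood.
- dust_cap: The same dust cap; origin at its foot.
- screwdriver: Screwdriver lying beyond the plug; leave alone.
- spare: Spare 9 V block battery lying flat, 46 x 26 x 18 mm; leave alone.
- flux: Small jar, 40 mm across, 55 mm tall; leave alone.
- tray: Clear compartment tray 90 x 130 x 25 mm; leave alone.
- tin: Flat round steel tin 60 mm across, 24 mm high; leave alone.
- meter: Red hand-held multimeter lying face up, 170 x 85 x 45 mm; leave alone.

How it is judged (in metres and radians):
On the way, in this order (a step that is already met when the one before it is completed fails the run):
1. the battery is pressed fully home (value of joint battery above 0.0105 m), for 0.2 s.
2. the plug is in the socket, upright and pushed in, its pins through the slots and not yet turned (z of plug_center in the frame of socket below 0.0185 m and horizontal distance between plug_center and socket below 0.006 m and value of joint collar below 0.5 rad), for 0.04 s.
At the end, for the whole second after the job is handed in: Battery within 1.5 mm of fully home; plug held by the fingers, at rest, upright (0.12 rad), centred in the socket (5 mm), its flange within 2.5 mm of the deck, its bar within 0.35 rad of square across the slots, and the collar wound beyond 1.0 rad (value of joint battery above 0.0105 m and z of plug_center in the frame of socket below 0.015 m and horizontal distance between plug_center and socket below 0.005 m and angle between plug's own z axis and vertical below 0.12 rad and angle between the x axis of plug and the y axis of tester, either way round below 0.35 rad and value of joint collar above 1 rad and contact force between the fingers and plug above 3 N and linear speed of plug below 0.02 m/s); the arm keeps its last pose, push and grip.
It fails at once if another thing on the bench is moved by more than 30 mm (distance of any of dust_cap, screwdriver, spare, flux, tray, tin, meter from where it was at the start of the episode above 0.03 m).
It also fails if it takes over 54 s, if anything falls off the work surface, if the arm or the gripper's body presses on something with over 40 N, if the wrist force passes 120 N, or if a joint passes its speed limit or range.

### The arm

A 6-joint arm with a two-finger parallel gripper is mounted at the origin on the work surface. World frame = base frame: x ahead of the robot, y to its left, z up, the work surface at z = 0. Lengths are in mm, angles in rad, forces in N, time in s.
With the tool pointing down it reaches from about 350 to 975 mm from the base axis. Payload 7.1 kg.
Tool frame: the origin (TCP) lies on the front face of the gripper's body, between the roots of the fingers; the fingertips stand 80 mm ahead of it and the grasp point (between the pads) lies 61 mm ahead of it (ctrl.tcp_to_grasp is the distance from the TCP to the grasp point, in mm); z points along the fingers, y is the direction in which the jaws open and shut (so a half turn about z gives the same grasp; the last joint's range is limited). The gripper opens to 88 mm and grips with 3 to 60 N. Pads are 20 mm wide; open, the fingers measure 115 mm over their backs; the gripper's body (75 mm by 178 mm) begins 61 mm behind the grasp point.
Start: joints at [-0.019, 0.423, 1.63, -0, 1.089, -0.019], TCP at [624.984, 0.026, 302.675] pointing down, gripper open.
Joint ranges: [-3, 3], [-0.9, 2.11], [0.09, 2.58], [-1.31, 4.45], [0.11, 2.69], [-2.54, 2.54]. Speed limits (rad/s): [2.39, 2.39, 3.01, 3.14, 3.14, 3.14].

### API

Orientations are given as a rotation vector (axis times angle).
In Python, from workcell import telemetry, get_image, ctrl gives the robot as it stands.
- The arm moves only by the tool send_rows, never from a script. Its argument "rows" is a list of rows, each a list of 5 numbers: the shift along the tool's x, y, z in m, then the turn about the tool's z in rad, then the opening, from -1 (shut) to 1 (fully open). A call has 1 to 5 rows; each row shifts and turns the commanded pose from where the row before left it, along the tool's axes as they then stand; what a row does not reach is not made up. A row lasts 1/10 s, in which the tool goes at most 50 mm and 8.59 degrees, less where a joint would pass 70% of its speed; a pose out of reach is approached as far as the arm can. A call with a gripper value outside its range is refused whole. The fingers move at their own pace and stop on an object; the grip force is fixed at half the most. Time passes only in rows, so rows that do not move let the fingers close. It gives the time, the measured TCP pose, the force and the opening at its end, in the units of the state.
- telemetry.get_obs(): the state, without advancing time (a new reading comes with each control period).
- get_image(name): name is "scene" or "side" or "wrist"; returns a dict with "color" (400x640x3 uint8, blue, green, red), "z_map" (400x640 float32, mm along the optical axis (not along the pixel's ray), 0 where there is no reading), "camera_matrix" (3x3 intrinsics, pixels), "k1" (the pictures are not rectified: a ray, as slopes to the right and down, at radius r is drawn at 1 + k1 r^2 times it, then the intrinsics apply), "rvec" (rotation vector, rad) and "tvec" (3), from world to camera coordinates, as OpenCV has them. Camera axes: x right, y down, z forward; pixel columns grow to the right and rows downward; lengths in mm; the calibration is good to about 2 mm. A picture is of the moment at which its call begins.
- ctrl.close_job(): hands the job in, once; it reports no verdict.
The state is a dict: "t": time; "qpos": joint angles; "qvel": joint speeds; "joint_torque": joint torques, N m; "ee_pos": TCP position; "orientation": TCP orientation; "ft_force": force on the tool from outside, world axes, zero at the start; "moment": the same for the moment, N m; "width": finger opening in mm.
Only numpy, scipy, OpenCV 4.12 (cv2) and the standard library are available. Lean on these libraries where they do the work, as an engineer would, in place of code of your own. Each camera call takes 0.05 s, during which the arm holds its last target.

## Working session

There is one attempt and no reset: what is moved stays moved. The work goes in short steps, Python scripts to look and compute and a tool call to move; the robot and the scene stay as the last step left them, time stands still between calls to the robot, and variables do not carry over. Pictures are saved under pics/ and viewed, and the job is handed in when it is done.

Besides the shell and the picture viewer there is one more tool, called as a command line: name --pt "numbers of a row" for each row, then --argument value for the rest. send_rows: Moves the arm, as the interface text tells. Its arguments: {"type":"object","properties":{"rows":{"type":"array"}},"required":["rows"]}

```bash
mkdir -p pics; ls; python3 - <<'E'
from workcell import telemetry, get_image, ctrl
import cv2,numpy as np
o=telemetry.get_obs();print(o['t'],o['ee_pos'],o['orientation'],o['width'],o['ft_force'])
for n in ['scene','side','wrist']:
    im=get_image(n);cv2.imwrite(f'pics/{n}0.png',im['color']);np.savez(f'{n}0.npz',**im)
    print(n,im['camera_matrix'].round(1).tolist(),im['k1'],im['rvec'],im['tvec'])
E
```

```text
pics
0.0 [6.24564109e+02 3.65443205e-02 3.01892758e+02] [-2.22063487e+00 -2.22068038e+00  1.67983670e-03] 88.21707970314223 [-0.38221227 -0.84971046  0.44570309]
scene [[447.8, 0.0, 320.7], [0.0, 447.8, 200.1], [0.0, 0.0, 1.0]] -0.11790991528430048 [ 2.07459482  0.57582293 -0.29570912] [-475.47459424  -79.1089291  1519.62284504]
side [[390.4, 0.0, 315.1], [0.0, 390.4, 193.3], [0.0, 0.0, 1.0]] 0.014375132274112076 [ 1.9706517  -0.79411679  0.46522284] [-395.92964985  253.68225684  655.67945846]
wrist [[293.3, 0.0, 323.7], [0.0, 293.3, 200.1], [0.0, 0.0, 1.0]] 0.005478886179306694 [-2.85520381e+00  4.46980219e-04  1.80052172e-03] [-624.38889096  -33.07237177  391.35568046]
```

View pics/scene0.png

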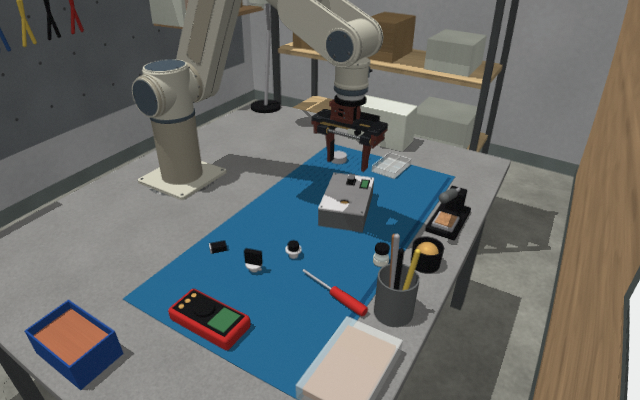

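View pics/side0.png

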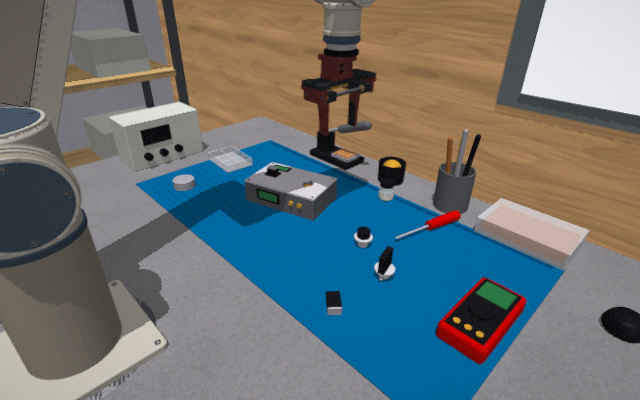

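View pics/wrist0.png

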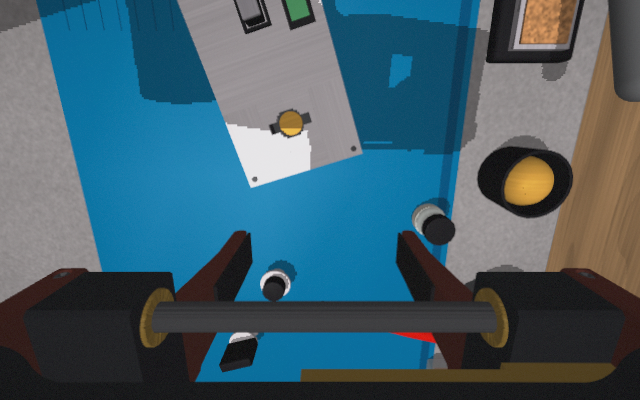

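The scene view shows the tester around (347,195), with the plug (straight bar) at (254,260) and the dust cap with its round knob at (293,250). In the wrist view the socket is at about (291,122), the plug bar at (239,352) and the battery at about (250,12).

```bash
cat > h.py <<'E'
import numpy as np, cv2
def und(im,uv):
    K=im['camera_matrix'];k=float(im['k1'])
    return cv2.undistortPoints(np.float64(uv).reshape(-1,1,2),K,np.array([k,0,0,0,0.]))[:,0]
def cam(im):
    R=cv2.Rodrigues(im['rvec'])[0];t=np.ravel(im['tvec']);return R,-R.T@t
def plane(im,uv,z):
    R,c=cam(im);n=und(im,uv);d=np.c_[n,np.ones(len(n))]@R
    return c+d*((z-c[2])/d[:,2])[:,None]
def cloud(im):
    zm=im['z_map'];v,u=np.mgrid[:400,:640];R,c=cam(im)
    n=und(im,np.c_[u.ravel(),v.ravel()]);z=zm.ravel().astype(float)
    P=c+(np.c_[n,np.ones(len(n))]*z[:,None])@R
    P[z==0]=np.nan
    return P.reshape(400,640,3)
def load(f): 
    return dict(np.load(f))
E
python3 - <<'E'
from h import *
for n,pts in [('wrist',[(291,122),(255,178),(353,149),(250,12),(297,8),(239,352),(274,287)]),('scene',[(344,202),(350,180),(365,184),(254,256),(293,246)]),('side',[(308,184),(273,172),(283,168),(386,260),(363,235)])]:
    im=load(n+'0.npz');P=cloud(im);print(n,cam(im)[1].round())
    for u,v in pts:print((u,v),P[v,u].round(1),im['color'][v,u])
# colour of high points
im=load('wrist0.npz');P=cloud(im)
o=cv2.resize(im['color'][0:200,150:400],None,fx=3,fy=3,interpolation=cv2.INTER_CUBIC);cv2.imwrite('pics/w_a.png',o)
im=load('scene0.npz')
o=cv2.resize(im['color'][150:290,220:400],None,fx=4,fy=4,interpolation=cv2.INTER_CUBIC);cv2.imwrite('pics/s_a.png',o)
E
```

```text
wrist [625.  79. 384.]
(291, 122) [589.   69.9  54.8] [ 51 113 151]
(255, 178) [548.3  10.2  65.3] [105 102 101]
(353, 149) [656.1  41.9  64.5] [65 63 62]
(250, 12) [558.8 165.3  85.2] [125 120 124]
(297, 8) [599.2 174.5  65.3] [ 91 137  73]
(239, 352) [ 505.4 -242.5   48.8] [20 19 20]
(274, 287) [ 558.6 -141.4   44.3] [45 44 47]
scene [1073. -904.  757.]
(344, 202) [585.6  74.8  56.4] [ 60 104 131]
(350, 180) [559.3 160.8  79.9] [11  9 11]
(365, 184) [600.  183.1  67.4] [ 79 119  66]
(254, 256) [ 513.3 -255.4   55.8] [11 10 12]
(293, 246) [ 564.6 -161.1   44.8] [27 26 23]
side [ -25. -593.  547.]
(308, 184) [596.2  74.5  54.5] [ 50  98 126]
(273, 172) [549.2 162.   74.6] [17  8 14]
(283, 168) [596.7 177.5  65. ] [ 72 121  42]
(386, 260) [ 487.6 -262.7   59.6] [4 2 1]
(363, 235) [ 544.3 -159.4   36.7] [24 19 18]
```

View pics/w_a.png

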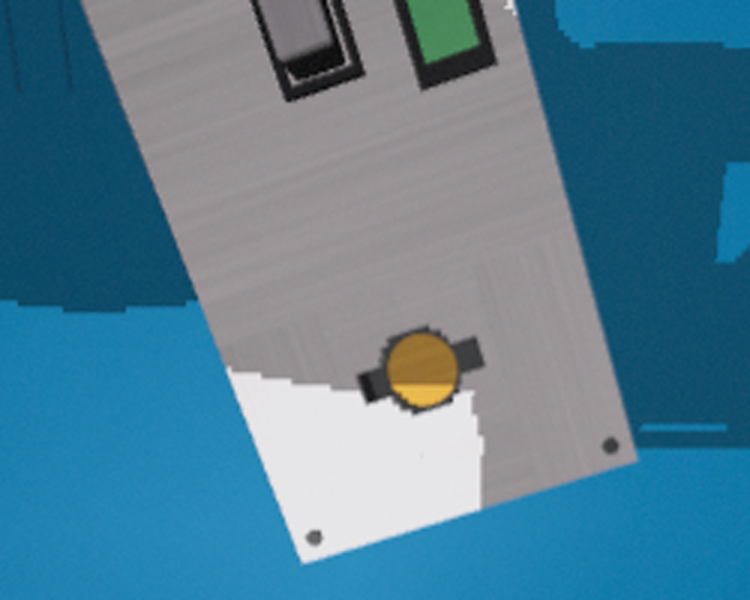

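View pics/s_a.png

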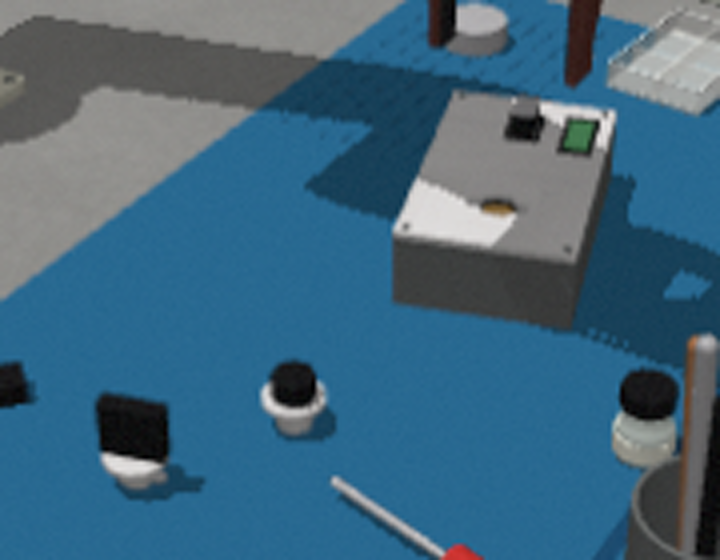

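```bash
python3 - <<'E'
from h import *
im=load('wrist0.npz')
P=cloud(im)
deck=(np.abs(P[...,2]-65)<4)&(P[...,0]<720)&(P[...,1]>-20)
print('deck z med',np.nanmedian(P[...,2][deck]))
c=plane(im,[(251,187.3),(362.3,153.7),(254.7,179),(353.7,148.5)],62)
print(c.round(1)); d=c[1]-c[0];print('w',np.hypot(*d[:2]),'yaw',np.arctan2(d[1],d[0]))
yaw=np.arctan2(d[1],d[0]);ex=np.array([np.cos(yaw),np.sin(yaw)]);ey=np.array([-ex[1],ex[0]])
mid=(c[0]+c[1])[:2]/2
print('socket',mid+ey*53,'bat',mid+ey*163)
# pts of sides
hsv=cv2.cvtColor(im['color'],cv2.COLOR_BGR2HSV)
m=(deck&(hsv[...,1]<60)).astype(np.uint8)
cs=cv2.findContours(m,0,cv2.CHAIN_APPROX_NONE)[0];k=max(cs,key=cv2.contourArea)[:,0]
W=plane(im,k,62)
for lo,name in [(0,'')]:
    for side in(-1,1):
        q=W[(k[:,1]>5)]
        r=(q[:,:2]-mid)@ex;s=(q[:,:2]-mid)@ey
        g=q[(np.abs(r-side*65)<5)&(s>10)]
        f=cv2.fitLine(np.float32(g[:,:2]),2,0,.01,.01).ravel();print(side,len(g),np.arctan2(f[1],f[0])-np.pi/2*np.sign(f[1]),f)
# gold
m=((hsv[...,1]>120)&(hsv[...,0]>10)&(hsv[...,0]<30)).astype(np.uint8);m[:90]=0;m[160:]=0;m[:,:230]=0;m[:,340:]=0
k=max(cv2.findContours(m,0,2)[0],key=cv2.contourArea);e=cv2.fitEllipse(k);print(e,plane(im,[e[0]],62),plane(im,[e[0]],54))
# plug and cap: black tops
for n in ['wrist','scene','side']:
    im=load(n+'0.npz');P=cloud(im)
    blk=(im['color'].max(2)<60)&(P[...,2]>25)&(P[...,2]<75)
    for c0 in [(510,-250),(560,-150)]:
        s=blk&(np.hypot(P[...,0]-c0[0],P[...,1]-c0[1])<45)
        top=P[s];zt=np.percentile(top[:,2],97);t2=top[top[:,2]>zt-5]
        r=cv2.minAreaRect(np.float32(t2[:,:2]));print(n,c0,s.sum(),'ztop',zt.round(1),r)
E
```

```text
deck z med 64.00871177967565
[[542.3  -1.3  62. ]
 [666.6  36.5  62. ]
 [547.1   8.3  62. ]
 [657.1  42.2  62. ]]
w 129.99569859067353 yaw 0.2949558929966381
socket [589.04867509  68.3360602 ] bat [557.07193379 173.58570635]
-1 174 0.29904914 [ 2.9461163e-01 -9.5561707e-01  5.1137241e+02  9.8114822e+01]
1 141 0.2983545 [ 2.93947756e-01 -9.55821514e-01  6.41864014e+02  1.14457535e+02]
((290.5356750488281, 122.9206771850586), (22.38071632385254, 23.871423721313477), 163.05935668945312) [[589.2388562   69.09656184  62.        ]] [[588.35327818  68.86230919  54.        ]]
wrist (510, -250) 859 ztop 65.5 ((503.94134521484375, -247.30325317382812), (42.94734191894531, 14.788660049438477), 17.562238693237305)
wrist (560, -150) 415 ztop 44.3 ((556.1569213867188, -148.57974243164062), (26.706228256225586, 26.933494567871094), 59.49890899658203)
scene (510, -250) 245 ztop 67.9 ((506.3058776855469, -252.72027587890625), (41.04866409301758, 11.847331047058105), 13.827844619750977)
scene (560, -150) 99 ztop 46.2 ((558.3345947265625, -152.4702606201172), (26.575193405151367, 26.602245330810547), 24.63465118408203)
side (510, -250) 250 ztop 65.2 ((501.85235595703125, -252.1422882080078), (42.08793258666992, 13.36241340637207), 16.865140914916992)
side (560, -150) 128 ztop 43.0 ((553.428955078125, -152.76657104492188), (27.702816009521484, 24.636110305786133), 42.33172607421875)
```

send_rows --pt "0.035 -0.0136 0.01 -0.14 -1" --pt "0.035 -0.0136 0.01 0 -1" --pt "0.035 -0.0136 0.01 0 -1" --pt "0.03 -0.0136 0.01 0 -1" --pt "0.03 -0.0136 0.01 0 -1"

```text
t: 0.65
ee_pos: [538.4, 157.2, 252.1]
orientation: [-2.06, -2.371, 0.0]
ft_force: [0.2, -0.1, -0.1]
width: 51.5
```

send_rows --pt "0 0 0 -0.145 -1" --pt "0 0 0 -0.145 -1" --pt "0 0 0 -0.145 -1" --pt "0 0 0 -0.145 -1" --pt "0 0 0 -0.145 -1"

```text
t: 1.15
ee_pos: [539.2, 156.2, 252.5]
orientation: [-1.077, -2.951, 0.0]
ft_force: [-0.3, 0.5, 0.3]
width: 11.3
```

send_rows --pt "0 0 0 -0.145 -1" --pt "0 0 0 -0.145 -1" --pt "0 0 0 -0.145 -1" --pt "0 0 0 -0.145 -1" --pt "0 0 0 -0.145 -1"

```text
t: 1.65
ee_pos: [539.2, 156.1, 252.4]
orientation: [0.04, -3.141, 0.0]
ft_force: [0.0, 0.6, -0.6]
width: 0.6
```

send_rows --pt "0 0 0 -0.145 -1" --pt "0 0 0 -0.13 -1" --pt "0 0 0 0 -1"

```text
t: 1.95
ee_pos: [539.2, 156.1, 252.5]
orientation: [0.462, -3.107, 0.0]
ft_force: [0.4, 0.2, 0.5]
width: 0.2
```

```bash
cat >> h.py <<'E'
from scipy.spatial.transform import Rotation as Ro
def toolmove(o,target,yawjaw=None):
    R=Ro.from_rotvec(o['orientation']).as_matrix()
    j=R[:,1];a=np.arctan2(j[1],j[0])
    print('jaw',round(a,4),'tilt',np.arccos(-R[2,2]).round(4),'TCP',np.round(o['ee_pos'],1))
    print('tool shift mm',(R.T@(np.array(target)-o['ee_pos'])).round(2), 'turn', None if yawjaw is None else round(a-yawjaw,4))
E
python3 - <<'E'
from h import *
from workcell import *
o=telemetry.get_obs();print(o['t'],o['qpos'].round(3) if hasattr(o['qpos'],'round') else o['qpos'],o['width'],o['ft_force'])
toolmove(o,(556.8,174.1,180),1.87)
im=get_image('wrist');np.savez('w1.npz',**im);cv2.imwrite('pics/w1.png',im['color'])
E
```

```text
1.95 [ 0.261  0.395  1.81  -0.     0.936 -1.606] 0.15369884518420743 [0.40744411 0.1724021  0.47030209]
jaw 1.8662 tilt 0.0005 TCP [539.2 156.1 252.5]
tool shift mm [-22.06  12.07  72.45] turn -0.0038
```

View pics/w1.png

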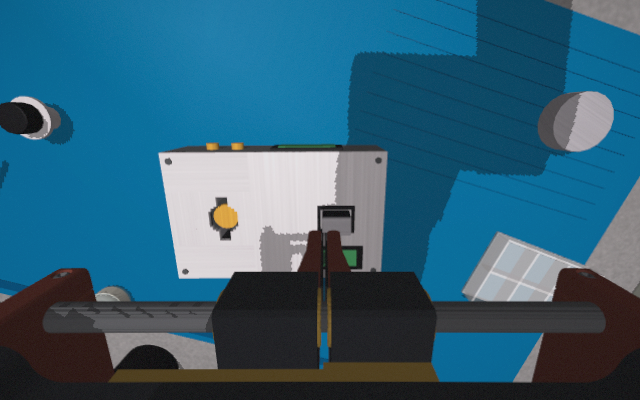

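The wrist view shows the whole deck, with screws at about (167,160), (379,159) and (184,271). The socket is at (225,216), and the battery top at about (338,217) is right behind the fingers.

```bash
python3 - <<'E'
from h import *
im=load('w1.npz');P=cloud(im)
o=cv2.resize(im['color'][135:285,150:400],None,fx=3,fy=3,interpolation=cv2.INTER_CUBIC);cv2.imwrite('pics/w1a.png',o)
g=cv2.cvtColor(im['color'],cv2.COLOR_BGR2GRAY)
c=plane(im,[(167.5,161),(378.5,160),(184.5,271)],62);print(c.round(1))
d=c[1]-c[0];print(np.hypot(*d[:2]),np.arctan2(-d[0],d[1]));d=c[2]-c[0];print(np.hypot(*d[:2]),np.arctan2(d[1],d[0]))
hsv=cv2.cvtColor(im['color'],cv2.COLOR_BGR2HSV)
m=((hsv[...,1]>120)&(hsv[...,0]>10)&(hsv[...,0]<30)).astype(np.uint8);m[:190]=0;m[245:]=0;m[:,:200]=0;m[:,250:]=0
k=max(cv2.findContours(m,0,2)[0],key=cv2.contourArea);e=cv2.fitEllipse(k);print(e,plane(im,[e[0]],62),plane(im,[e[0]],54))
b=P[200:232,315:358].reshape(-1,3);b=b[(b[:,2]>75)&(b[:,2]<95)];print(len(b),np.median(b,0),cv2.minAreaRect(np.float32(b[:,:2])))
E
```

```text
[[548.    7.6  62. ]
 [490.  195.3  62. ]
 [657.8  41.4  62. ]]
196.39311930582224 0.2998075791665462
114.89578559176825 0.29853197551925414
((224.9417724609375, 216.01475524902344), (21.148435592651367, 25.455713272094727), 137.46165466308594) [[585.87107484  69.54030773  62.        ]] [[589.413329    67.63503531  54.        ]]
502 [551.99786449 172.53331784  86.52358138] ((553.7615966796875, 173.0301055908203), (13.381553649902344, 25.64263343811035), 16.516490936279297)
```

View pics/w1a.png

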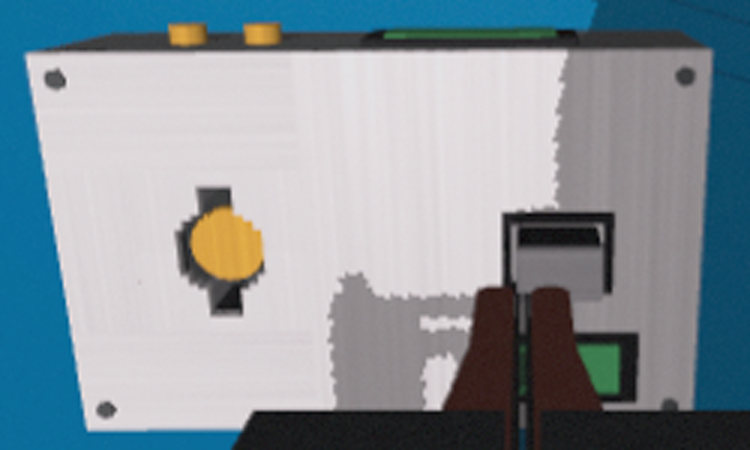

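send_rows --pt "-0.012 0.006 0.02 0 -1" --pt "-0.0101 0.006 0.02 0 -1" --pt "0 0 0.02 0 -1" --pt "0 0 0.012 0 -1" --pt "0 0 0.0 0 -1"

```text
t: 2.5
ee_pos: [555.9, 173.7, 178.9]
orientation: [0.457, -3.104, 0.001]
ft_force: [-1.3, -0.5, 0.4]
width: 0.4
```

send_rows --pt "0 0 0.006 0 -1" --pt "0 0 0.006 0 -1" --pt "0 0 0.003 0 -1" --pt "0 0 0.003 0 -1" --pt "0 0 0 0 -1"

```text
t: 3.0
ee_pos: [557.3, 174.0, 163.0]
orientation: [-0.46, 3.107, 0.0]
ft_force: [1.4, 0.0, 0.2]
width: 0.5
```

send_rows --pt "0 0 0.002 0 -1" --pt "0 0 0.002 0 -1" --pt "0 0 0.002 0 -1" --pt "0 0 0.002 0 -1" --pt "0 0 0 0 -1"

```text
t: 3.5
ee_pos: [557.4, 174.1, 156.2]
orientation: [-0.46, 3.107, 0.0]
ft_force: [-4.4, -0.7, 13.8]
width: 0.5
```

send_rows --pt "0 0 0.001 0 -1" --pt "0 0 0.001 0 -1" --pt "0 0 0 0 -1"

```text
t: 3.8
ee_pos: [557.6, 174.2, 156.0]
orientation: [-0.46, 3.106, 0.0]
ft_force: [-8.7, -3.3, 30.5]
width: 0.3
```

send_rows --pt "0 0 0 0 -1" --pt "0 0 0 0 -1" --pt "0 0 -0.004 0 -1" --pt "0 0 -0.03 0 -1" --pt "0 0 -0.03 0 -1"

```text
t: 4.3
ee_pos: [556.5, 173.9, 216.8]
orientation: [0.46, -3.106, 0.0]
ft_force: [0.8, 0.6, 0.3]
width: 0.5
```

```bash
python3 - <<'E'
from h import *
from workcell import *
o=telemetry.get_obs();print(o['t'],o['ft_force'])
im=get_image('wrist');np.savez('w2.npz',**im);cv2.imwrite('pics/w2.png',cv2.resize(im['color'][:,100:450],None,fx=1.5,fy=1.5))
P=cloud(im);
b=P[...,:].reshape(-1,3);s=(np.hypot(b[:,0]-553,b[:,1]-173)<14)&(b[:,2]<100)
print(np.histogram(b[s,2],bins=range(50,100,2)))
d=b[(np.hypot(b[:,0]-565,b[:,1]-130)<20)];print('deck',np.median(d,0))
toolmove(o,(503.5,-249.5,190),1.87)
E
```

```text
4.3 [0.79224843 0.57310247 0.27790722]
(array([  0,   0,   0,   0,   0,   0,  48,  82,  74,  85,  36,   6, 351,
       286,   0,   0,   0,   0,   0,   0,   0,   0,   0,   0]), array([50, 52, 54, 56, 58, 60, 62, 64, 66, 68, 70, 72, 74, 76, 78, 80, 82,
       84, 86, 88, 90, 92, 94, 96, 98]))
deck [549.96755378 127.50746988 243.39137985]
jaw 1.8649 tilt 0.0019 TCP [556.5 173.9 216.8]
tool shift mm [ 173.38 -389.86   27.07] turn -0.0051
```

View pics/w2.png

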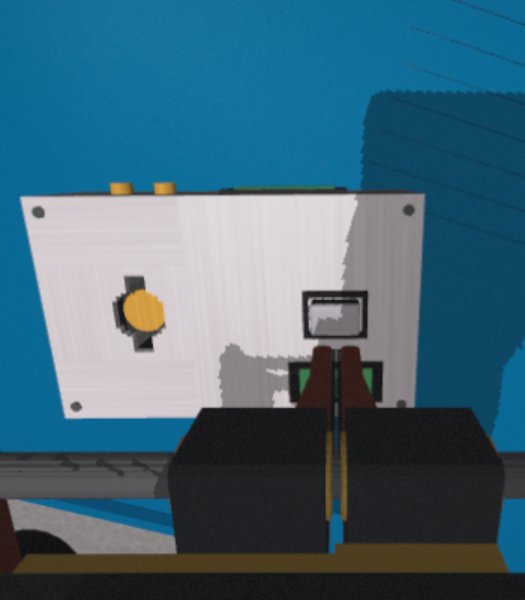

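send_rows --pt "0.0173 -0.039 0 0 -1" --pt "0.0173 -0.039 0 0 0" --pt "0.0173 -0.039 0 0 1" --pt "0.0173 -0.039 0 0 1" --pt "0.0173 -0.039 0 0 1"

```text
t: 4.85
ee_pos: [530.4, -39.2, 216.7]
orientation: [-0.461, 3.107, -0.0]
ft_force: [0.3, 0.2, -0.9]
width: 28.7
```

send_rows --pt "0.0173 -0.039 0 0 1" --pt "0.0173 -0.039 0 0 1" --pt "0.0173 -0.039 0 0 1" --pt "0.0173 -0.039 0 0 1" --pt "0.0173 -0.039 0 0 1"

```text
t: 5.35
ee_pos: [504.2, -251.1, 216.7]
orientation: [-0.46, 3.107, -0.0]
ft_force: [1.0, 0.9, 0.2]
width: 69.1
```

send_rows --pt "0 0 0 0 1" --pt "0 0 0 0 1"

```text
t: 5.55
ee_pos: [504.2, -250.0, 216.4]
orientation: [0.457, -3.108, -0.001]
ft_force: [-0.5, 0.8, -0.5]
width: 85.4
```

```bash
python3 - <<'E'
from h import *
from workcell import *
im=load('w2.npz');P=cloud(im);b=P.reshape(-1,3)
d=b[(np.hypot(b[:,0]-565,b[:,1]-110)<20)&(b[:,2]<80)];print('deck',np.median(d,0))
o=telemetry.get_obs();print(o['t'],o['qpos'],o['width'])
im=get_image('wrist');np.savez('w3.npz',**im);cv2.imwrite('pics/w3.png',im['color'])
P=cloud(im);blk=(im['color'].max(2)<60)&(P[...,2]>25)&(P[...,2]<75)&(np.hypot(P[...,0]-503,P[...,1]+249)<45)
top=P[blk];zt=np.percentile(top[:,2],90);t2=top[np.abs(top[:,2]-zt)<4];print(zt,len(t2))
print(cv2.minAreaRect(np.float32(t2[:,:2])))
toolmove(o,(503.5,-249.5,190),1.87)
E
```

```text
deck [564.58198856 109.80134962  64.05536261]
5.55 [-4.81577238e-01  4.48573932e-01  1.82875126e+00  3.01609691e-04
  8.64544143e-01 -2.34427385e+00] 85.36282242588213
65.81671113199599 733
((503.2347717285156, -248.82872009277344), (42.60762023925781, 12.418530464172363), 16.29996109008789)
jaw 1.8625 tilt 0.0004 TCP [ 504.2 -250.   216.4]
tool shift mm [ 0.52  0.68 26.4 ] turn -0.0075
```

View pics/w3.png

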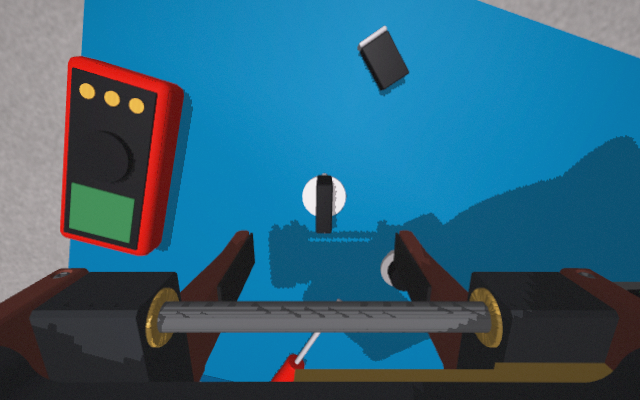

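send_rows --pt "0.0005 0.0008 0.03 0 1" --pt "0 0 0.03 0 1" --pt "0 0 0.025 0 1" --pt "0 0 0.015 0 1" --pt "0 0 0.007 0 1"

```text
t: 6.1
ee_pos: [503.6, -247.2, 108.4]
orientation: [0.463, -3.106, -0.002]
ft_force: [0.3, 0.4, -0.4]
width: 87.8
```

send_rows --pt "0 0 0 0 1" --pt "0 0 0 0 -0.6" --pt "0 0 0 0 -0.6" --pt "0 0 0 0 -0.6" --pt "0 0 0 0 -0.6"

```text
t: 6.6
ee_pos: [504.1, -249.0, 110.3]
orientation: [-0.46, 3.107, -0.001]
ft_force: [-0.2, 0.1, 0.4]
width: 59.4
```

send_rows --pt "0 0 0 0 -1" --pt "0 0 0 0 -1" --pt "0 0 0 0 -1" --pt "0 0 0 0 -1" --pt "0 0 0 0 -1"

```text
t: 7.1
ee_pos: [503.8, -248.7, 109.6]
orientation: [0.46, -3.108, -0.0]
ft_force: [0.8, 0.2, 0.9]
width: 19.2
```

send_rows --pt "0 0 0 0 -1" --pt "0 0 0 0 -1" --pt "0 0 0 0 -1" --pt "0 0 0 0 -1"

```text
t: 7.5
ee_pos: [503.9, -248.7, 109.6]
orientation: [0.46, -3.108, -0.0]
ft_force: [0.4, 0.5, -0.6]
width: 14.0
```

send_rows --pt "0 0 -0.03 0 -1" --pt "0 0 -0.035 0 -1" --pt "0 0 -0.035 0 -1" --pt "0 0 0 0 -1" --pt "0 0 0 0 -1"

```text
t: 8.0
ee_pos: [504.0, -248.8, 210.1]
orientation: [-0.46, 3.106, -0.001]
ft_force: [-1.1, 0.1, -0.4]
width: 14.1
```

```bash
python3 - <<'E'
from h import *
from workcell import *
o=telemetry.get_obs();print(o['t'],o['width'],o['qpos'][0],o['qpos'][5])
toolmove(o,(589.2,68.6,210),1.869)
for n in ['wrist','side','scene']:
    im=get_image(n);np.savez(n[:2]+'4.npz',**im);cv2.imwrite(f'pics/{n[:2]}4.png',im['color'])
    P=cloud(im)
    R=Ro.from_rotvec(o['orientation']).as_matrix();Q=(P-o['ee_pos'])@R
    s=(np.abs(Q[...,0])<40)&(np.abs(Q[...,1])<30)&(Q[...,2]>60)&(Q[...,2]<120)
    lt=s&(im['color'].min(2)>110);q=Q[lt]
    if len(q)>5:print(n,len(q),'bright tool-frame range',np.percentile(q,[2,50,98],axis=0).round(1).tolist())
    bl=(np.abs(Q[...,0])<40)&(np.abs(Q[...,1])<9)&(Q[...,2]>30)&(Q[...,2]<75)&(im['color'].max(2)<60);q=Q[bl]
    if len(q)>5:print(n,len(q),'black',np.percentile(q,[2,50,98],axis=0).round(1).tolist())
E
```

```text
8.0 14.135868353243804 -0.4797177600038537 -2.3447332357774195
jaw 1.865 tilt 0.0014 TCP [ 504.  -248.8  210.1]
tool shift mm [-1.7360e+02  2.7902e+02  4.0000e-02] turn -0.004
wrist 674 bright tool-frame range [[-2.5, -19.4, 82.1], [11.9, -0.6, 84.7], [20.5, 20.8, 100.4]]
wrist 2659 black [[-11.4, -7.1, 33.1], [9.3, 0.5, 44.9], [22.4, 8.1, 70.9]]
side 106 bright tool-frame range [[-7.0, -19.7, 83.9], [13.6, -7.5, 87.5], [22.7, 17.1, 102.9]]
side 232 black [[-13.1, -8.2, 33.3], [18.0, -0.2, 49.3], [25.6, 8.1, 73.5]]
scene 57 bright tool-frame range [[-16.9, -19.9, 83.0], [-2.6, -13.0, 86.2], [16.3, 1.0, 101.5]]
scene 109 black [[-21.0, -8.7, 33.2], [-13.6, -4.8, 55.1], [20.2, 8.3, 73.7]]
```

View pics/wr4.png

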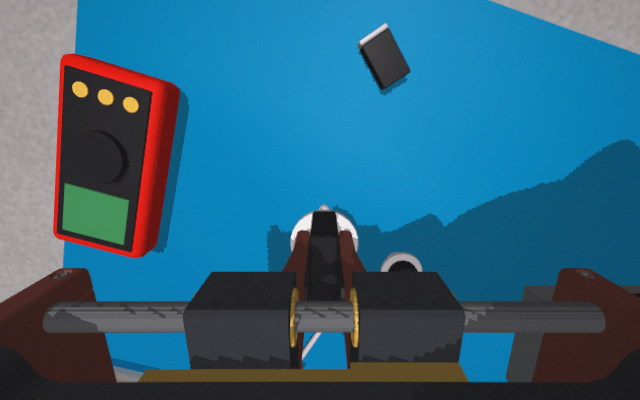

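View pics/si4.png

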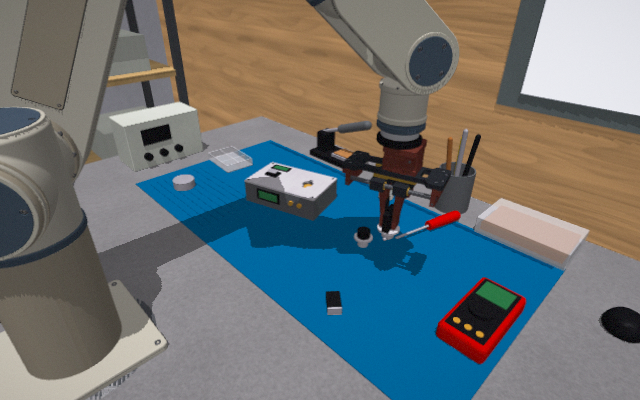

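```bash
python3 - <<'E'
from h import *
def blobs(im,guess,z):
    out=[]
    g=im['color'].astype(int).max(2)
    R,_=cv2.Rodrigues(im['rvec'])
    for p in guess:
        uv=cv2.projectPoints(np.array([[*p,z]],float),im['rvec'],im['tvec'],im['camera_matrix'],np.array([float(im['k1']),0,0,0,0]))[0].ravel()
        u,v=uv.round().astype(int);r=5
        if not(r<=u<640-r and r<=v<400-r): out.append([np.nan]*3);continue
        w=g[v-r:v+r+1,u-r:u+r+1];m=np.clip(np.median(w)-w-25,0,None).astype(float);yy,xx=np.mgrid[v-r:v+r+1,u-r:u+r+1]
        if m.sum()<50: out.append([np.nan]*3);continue
        out.append(plane(im,[((m*xx).sum()/m.sum(),(m*yy).sum()/m.sum())],z)[0])
    return np.array(out)
guess=[(548,7.6),(490,195.3),(658,41.4),(600,229)]
for n in ['wrist0','w1','w2','scene0','side0']:
    im=load(n+'.npz')
    P=cloud(im);b=P.reshape(-1,3);mat=b[(np.hypot(b[:,0]-590,b[:,1]+60)<30)];print(n,'mat z',np.nanmedian(mat[:,2]).round(2))
    for z in (62,64):
        c=blobs(im,guess,z);print(z,c[:,:2].round(1).tolist())
E
```

```text
wrist0 mat z 2.16
62 [[546.8, 8.6], [nan, nan], [656.5, 42.6], [nan, nan]]
64 [[547.3, 9.0], [nan, nan], [656.3, 42.8], [nan, nan]]
w1 mat z 1.92
62 [[547.9, 8.0], [490.1, 194.9], [657.9, 41.9], [603.6, 230.3]]
64 [[547.3, 9.0], [489.9, 194.5], [656.4, 42.6], [603.2, 229.9]]
w2 mat z 1.89
62 [[547.9, 7.7], [490.0, 194.8], [657.9, 41.7], [603.3, 229.8]]
64 [[547.3, 8.8], [489.9, 194.4], [656.4, 42.6], [603.0, 230.1]]
scene0 mat z 544.34
62 [[553.6, -1.7], [473.7, 208.6], [665.0, 32.9], [600.6, 209.3]]
64 [[555.1, -4.3], [475.4, 205.4], [667.5, 36.9], [601.9, 206.1]]
side0 mat z 2.66
62 [[537.6, -4.6], [476.8, 176.2], [643.6, 22.0], [586.0, 207.8]]
64 [[537.8, -4.6], [476.3, 178.4], [640.8, 19.5], [587.5, 207.1]]
```

send_rows --pt "-0.0174 0.0279 0 0 -1" --pt "-0.0174 0.0279 0 0 -1" --pt "-0.0174 0.0279 0 0 -1" --pt "-0.0174 0.0279 0 0 -1" --pt "-0.0174 0.0279 0 0 -1"

```text
t: 8.65
ee_pos: [546.1, -88.6, 208.1]
orientation: [0.46, -3.105, -0.001]
ft_force: [0.2, 0.7, -0.8]
width: 14.0
```

send_rows --pt "-0.0174 0.0279 0 0 -1" --pt "-0.0174 0.0279 0 0 -1" --pt "-0.0174 0.0279 0 0 -1" --pt "-0.0174 0.0279 0 0 -1" --pt "-0.0174 0.0279 0 -0.004 -1"

```text
t: 9.15
ee_pos: [588.9, 70.0, 207.9]
orientation: [0.466, -3.104, -0.0]
ft_force: [0.9, -0.4, -1.0]
width: 13.6
```

send_rows --pt "0 0 0.01 0 -1" --pt "0 0 0.01 0 -1" --pt "0 0 0 0 -1" --pt "0 0 0 0 -1"

```text
t: 9.55
ee_pos: [588.7, 67.6, 188.6]
orientation: [0.464, -3.105, -0.0]
ft_force: [0.9, 0.3, -0.0]
width: 13.8
```

```bash
python3 - <<'E'
from h import *
from workcell import *
o=telemetry.get_obs();print(o['t'],o['width'],o['qpos'][0],o['qpos'][5])
toolmove(o,(589.2,68.8,180),1.870)
im=get_image('wrist');np.savez('w5.npz',**im);cv2.imwrite('pics/w5.png',im['color'])
cv2.imwrite('pics/w5z.png',cv2.resize(im['color'][150:290,220:440],None,fx=3.5,fy=3.5,interpolation=cv2.INTER_CUBIC))
E
```

```text
9.55 13.798171931829216 0.09428658361753668 -1.7733103718526038
jaw 1.8677 tilt 0.0024 TCP [588.7  67.6 188.6]
tool shift mm [-0.83  1.01  8.61] turn -0.0023
```

View pics/w5z.png

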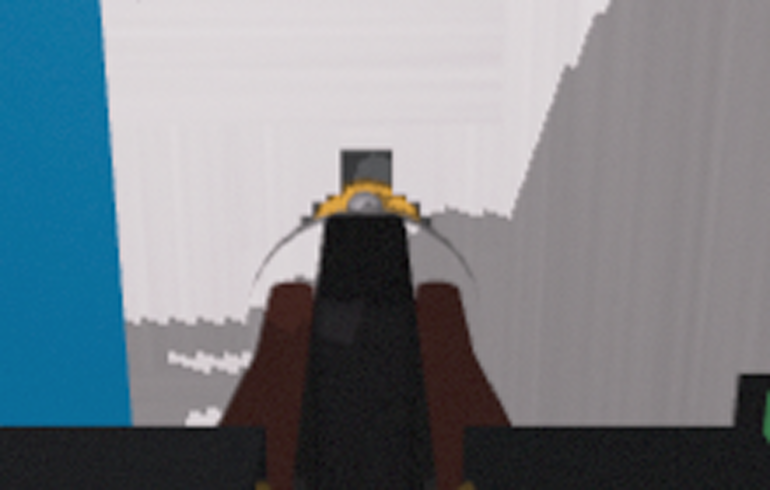

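```bash
python3 - <<'E'
from h import *
from workcell import *
im=load('w5.npz');o=telemetry.get_obs();R=Ro.from_rotvec(o['orientation']).as_matrix()
T=lambda p:((p-o['ee_pos'])@R).round(1)
f=lambda x,y:(220+(x+.5)/3.5-.5,150+(y+.5)/3.5-.5)
print('slot end',T(plane(im,[f(341,150),f(392,150)],64)))
zf=o['ee_pos'][2]-107.6
print('pin end top',T(plane(im,[f(366,192)],zf+6+1)),'pin z',zf)
print('bar top front',T(plane(im,[f(325,215),f(405,215)],zf+63)))
print('flange sides/front',T(plane(im,[f(256,280),f(475,280)],zf+23)))
b=cloud(im).reshape(-1,3);
s=(np.abs(b[:,2]-64)<5)&(np.hypot(b[:,0]-535,b[:,1]-70)<12);print('deck z',np.median(b[s],0))
E
```

```text
slot end [[ 22.5  -4.  125.2]
 [ 22.5   6.7 125.2]]
pin end top [[ 21.    1.2 100.6]] pin z 81.59109858254828
bar top front [[35.2 -4.2 44.6]
 [35.2  6.1 44.6]]
flange sides/front [[ 10.  -17.9  84.6]
 [  9.9  20.1  84.6]]
deck z [534.80254879  70.01159364  64.08696942]
```

send_rows --pt "-0.0007 0.0001 0.008 0 -1" --pt "0 0 0.006 0 -1" --pt "0 0 0.004 0 -1" --pt "0 0 0.003 0 -1" --pt "0 0 0.002 0 -1"

```text
t: 10.1
ee_pos: [590.0, 69.0, 166.3]
orientation: [0.467, -3.106, -0.0]
ft_force: [0.1, 0.1, -1.1]
width: 14.0
```

send_rows --pt "0 0 0.003 0 -1" --pt "0 0 0.003 0 -1" --pt "0 0 0 0 -1"

```text
t: 10.4
ee_pos: [590.3, 69.1, 160.9]
orientation: [-0.467, 3.106, -0.0]
ft_force: [-0.2, 0.1, 4.9]
width: 13.7
```

send_rows --pt "0 0 0.003 0 -1" --pt "0 0 0.003 0 -1" --pt "0 0 0.002 0 -1" --pt "0 0 0 0 -1" --pt "0 0 0 0 -1"

```text
t: 10.9
ee_pos: [590.3, 69.1, 153.6]
orientation: [-0.467, 3.106, -0.0]
ft_force: [-2.9, 0.2, 8.0]
width: 13.9
```

send_rows --pt "0 0 0.001 0 -1" --pt "0 0 0 0 -1"

```text
t: 11.1
ee_pos: [590.4, 69.1, 152.7]
orientation: [-0.467, 3.106, -0.0]
ft_force: [-2.2, -0.5, 9.2]
width: 14.1
```

send_rows --pt "0 0 0.001 0 -1" --pt "0 0 0.0005 0 -1" --pt "0 0 0 0 -1" --pt "0 0 0 0 -1"

```text
t: 11.5
ee_pos: [590.4, 69.1, 152.6]
orientation: [-0.467, 3.106, -0.0]
ft_force: [-6.9, 0.1, 22.7]
width: 13.8
```

```bash
python3 - <<'E'
from h import *
from workcell import *
o=telemetry.get_obs();print(o['t'],o['ee_pos'],o['ft_force'],o['moment'],o['qpos'][5])
im=get_image('wrist');np.savez('w6.npz',**im)
cv2.imwrite('pics/w6z.png',cv2.resize(im['color'][150:290,220:440],None,fx=3.5,fy=3.5,interpolation=cv2.INTER_CUBIC))
im=get_image('side');cv2.imwrite('pics/s6z.png',cv2.resize(im['color'][100:240,220:380],None,fx=4,fy=4,interpolation=cv2.INTER_CUBIC))
E
```

```text
11.5 [590.41884188  69.12167928 152.55210635] [-6.91760268  0.12500206 22.71543386] [-0.07155502  1.40118058 -0.01691309] -1.7725881529162075
```

View pics/w6z.png

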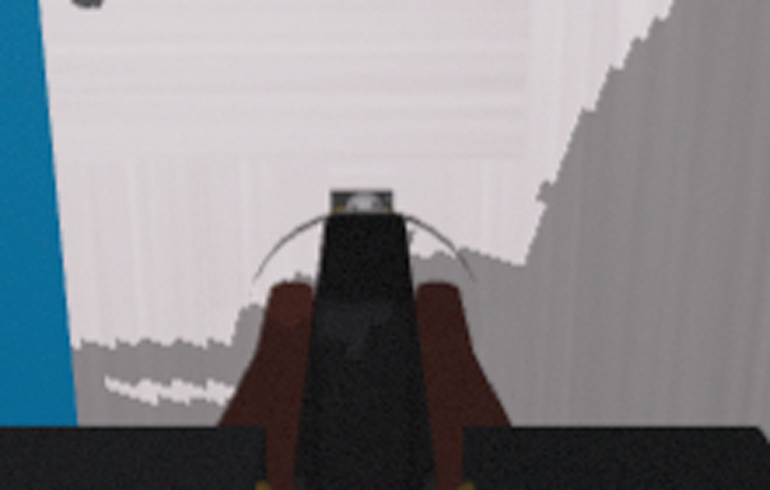

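View pics/s6z.png

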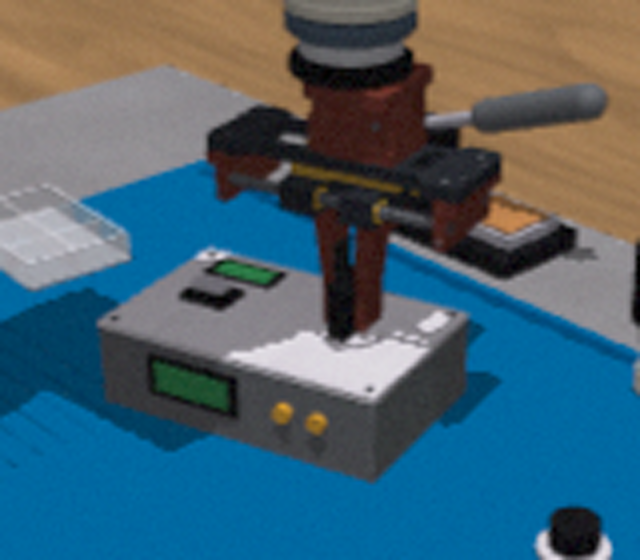

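send_rows --pt "0 0 -0.0005 0.05 -1" --pt "0 0 0 0.12 -1" --pt "0 0 0 0.12 -1" --pt "0 0 0 0.12 -1" --pt "0 0 0 0 -1"

```text
t: 12.1
ee_pos: [591.3, 68.9, 152.6]
orientation: [0.18, 3.133, -0.0]
ft_force: [-2.5, -2.5, 14.5]
width: 13.8
```

send_rows --pt "0 0 0 0.12 -1" --pt "0 0 0 0.12 -1" --pt "0 0 0 0.12 -1" --pt "0 0 0 0.12 -1" --pt "0 0 0 0 -1"

```text
t: 12.6
ee_pos: [591.2, 68.2, 152.7]
orientation: [0.919, 3.001, -0.001]
ft_force: [-2.0, -6.7, 15.0]
width: 13.8
```

send_rows --pt "0 0 0 0.12 -1" --pt "0 0 0 0.12 -1" --pt "0 0 0 0.12 -1" --pt "0 0 0 0.12 -1" --pt "0 0 0 0 -1"

```text
t: 13.1
ee_pos: [590.8, 67.4, 152.7]
orientation: [1.606, 2.697, -0.002]
ft_force: [-3.9, -11.0, 17.1]
width: 14.2
```

send_rows --pt "0 0 0 0.12 -1" --pt "0 0 0 0.08 -1" --pt "0 0 0 0 -1" --pt "0 0 0 0 -1"

```text
t: 13.5
ee_pos: [590.5, 67.1, 152.7]
orientation: [1.863, 2.526, -0.003]
ft_force: [-4.9, -11.9, 18.7]
width: 13.6
```

```bash
python3 - <<'E'
from h import *
from workcell import *
o=telemetry.get_obs();print(o['t'],o['ee_pos'],o['ft_force'],o['moment'],o['qpos'][5],o['width'])
toolmove(o,(588.5,68.8,152.6),0.30)
im=get_image('wrist');np.savez('w7.npz',**im);cv2.imwrite('pics/w7.png',im['color'])
im=get_image('side');np.savez('s7.npz',**im);cv2.imwrite('pics/s7z.png',cv2.resize(im['color'][100:240,220:380],None,fx=4,fy=4,interpolation=cv2.INTER_CUBIC))
im=get_image('scene');np.savez('c7.npz',**im);cv2.imwrite('pics/c7z.png',cv2.resize(im['color'][120:270,230:420],None,fx=4,fy=4,interpolation=cv2.INTER_CUBIC))
E
```

```text
13.5 [590.48224927  67.08540291 152.69814396] [ -4.94550303 -11.89781893  18.72645205] [-2.25012703  1.04585371  0.07226939] -0.20252973500027477 13.605626862223696
jaw 0.2999 tilt 0.0031 TCP [590.5  67.1 152.7]
tool shift mm [ 2.22 -1.39  0.09] turn -0.0001
```

View pics/w7.png

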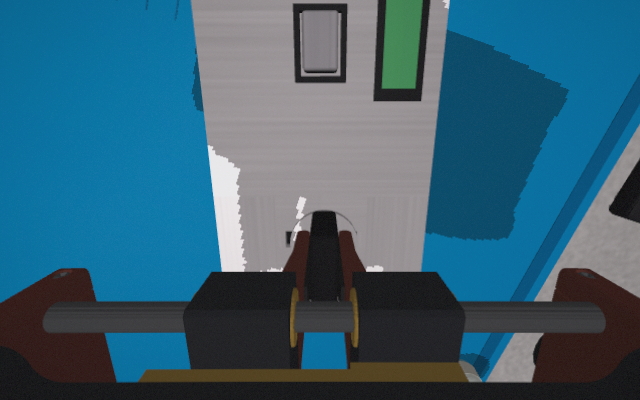

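View pics/s7z.png

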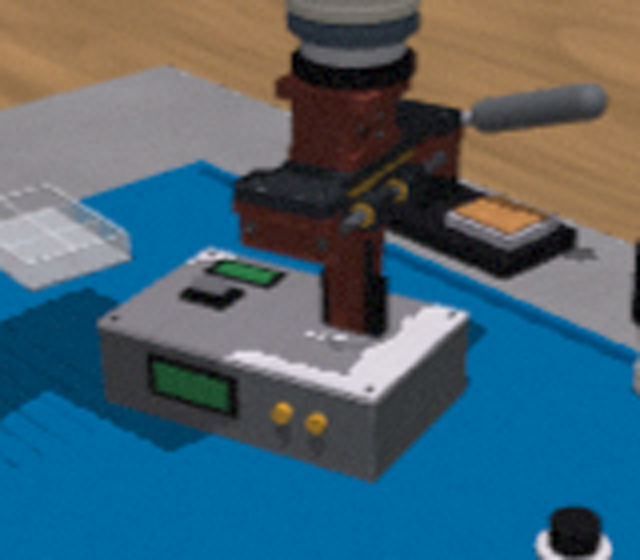

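View pics/c7z.png

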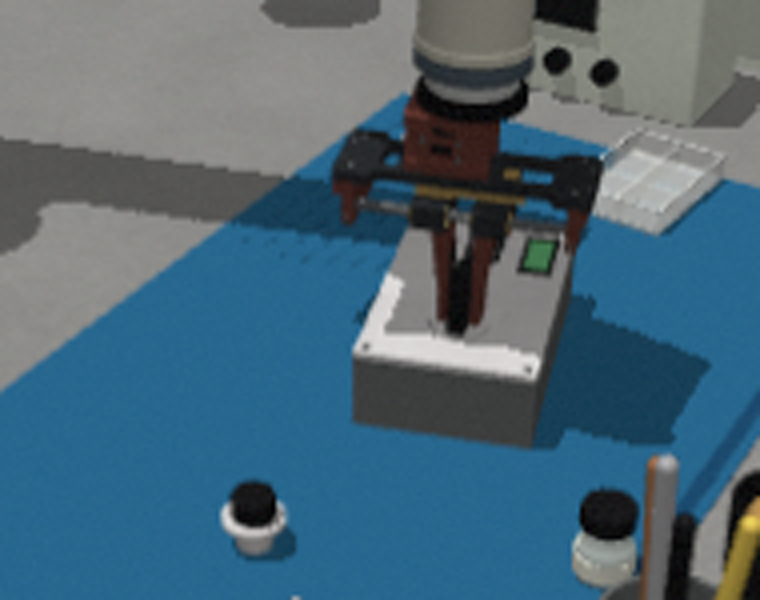

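```bash
python3 - <<'E'
from h import *
from workcell import *
im=load('w7.npz');o=telemetry.get_obs();R=Ro.from_rotvec(o['orientation']).as_matrix()
T=lambda p:((p-o['ee_pos'])@R).round(1)
cv2.imwrite('pics/w7z.png',cv2.resize(im['color'][190:280,260:390],None,fx=6,fy=6,interpolation=cv2.INTER_CUBIC))
print(o['t'],o['ft_force'],o['qvel'])
print('deck left/right edge',T(plane(im,[(207,140),(438,140)],64)))
b=cloud(im).reshape(-1,3);s=(np.hypot(b[:,0]-570,b[:,1]-130)<10);print(np.nanmedian(b[s],0))
s=(np.hypot(b[:,0]-556.8,b[:,1]-173.8)<6);print('bat',np.nanmedian(b[s],0))
E
```

```text
13.65 [ -4.62090137 -12.74810178  19.46877133] [-7.16028330e-04  2.75174104e-04  1.73451774e-03 -7.93018882e-05
 -1.05868760e-03 -9.55222925e-04]
deck left/right edge [[ 64.  -66.2  88.5]
 [ 63.9  65.7  88.5]]
[569.93482428 130.13247123  64.05856952]
bat [556.78162286 173.81240972  75.85106421]
```

View pics/w7z.png

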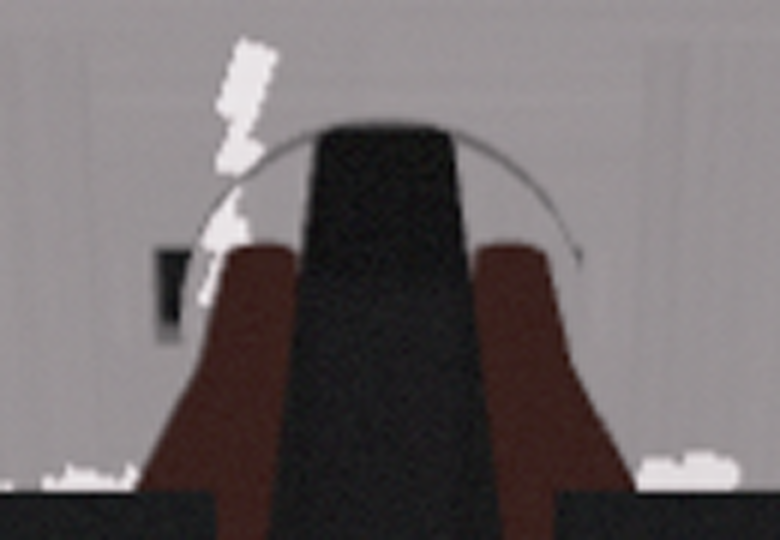

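```bash
python3 - <<'E'
from h import *
from workcell import *
im=load('w7.npz');o=telemetry.get_obs();R=Ro.from_rotvec(o['orientation']).as_matrix()
T=lambda p:((p-o['ee_pos'])@R).round(1)
f=lambda x,y:(260+(x+.5)/6-.5,190+(y+.5)/6-.5)
print('slot left end centre',T(plane(im,[f(155,296)],64)),'-> expect y -22.5, x 0')
pts=[f(385,120),f(300,142),f(245,178),f(470,142),f(525,180),f(580,260),f(200,240)]
for z in (64,68):
    q=T(plane(im,pts,z));x,y=q[:,0],q[:,1]
    A=np.c_[2*x,2*y,np.ones(len(x))];s=np.linalg.lstsq(A,x*x+y*y,rcond=None)[0];print(z,'flange centre',s[:2],'r',np.sqrt(s[2]+s[0]**2+s[1]**2))
E
```

```text
slot left end centre [[  2.6 -23.8  88.7]] -> expect y -22.5, x 0
64 flange centre [0.7168159  0.48581086] r 20.964806995137454
68 flange centre [2.48083091 0.50002389] r 20.5186837854001
```

send_rows --pt "0 -0.0005 0 0 -1" --pt "0 -0.0005 0 0 -1" --pt "0 -0.0005 0 0 -1" --pt "0 0 0 0 -1"

```text
t: 14.05
ee_pos: [590.1, 67.0, 152.7]
orientation: [1.862, 2.525, 0.001]
ft_force: [-0.4, -10.1, 14.4]
width: 13.6
```

```bash
cat > m.py <<'E'
from h import *
from workcell import *
o=telemetry.get_obs();R=Ro.from_rotvec(o['orientation']).as_matrix()
print(o['t'],'F tool',(R.T@o['ft_force']).round(1),'Mz',o['moment'][2].round(3),'w',o['width'].__round__(1))
toolmove(o,(588.5,68.8,152.6),0.30)
E
python3 m.py
```

```text
14.05 F tool [ -9.6  -3.3 -14.4] Mz 0.06 w 13.6
jaw 0.3 tilt 0.0043 TCP [590.1  67.  152.7]
tool shift mm [ 2.2  -1.03  0.12] turn -0.0
```

```bash
python3 m.py; python3 - <<'E'
from h import *
from workcell import *
im=get_image('wrist');cv2.imwrite('pics/w8z.png',cv2.resize(im['color'][190:280,260:390],None,fx=6,fy=6,interpolation=cv2.INTER_CUBIC));np.savez('w8.npz',**im)
E
```

```text
14.05 F tool [ -9.6  -3.3 -14.4] Mz 0.06 w 13.6
jaw 0.3 tilt 0.0043 TCP [590.1  67.  152.7]
tool shift mm [ 2.2  -1.03  0.12] turn -0.0
```

View pics/w8z.png

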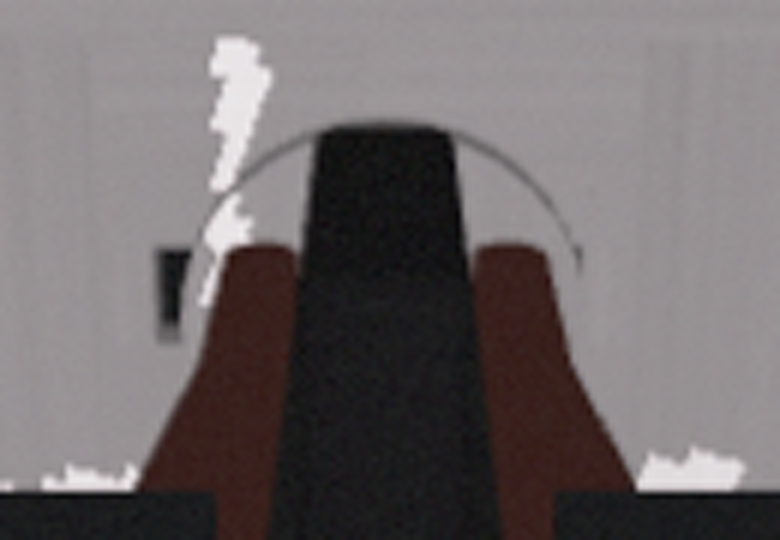

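```bash
python3 - <<'E'
from workcell import *
o=telemetry.get_obs();print(o['t'],abs(o['qvel']).max(),o['ft_force'],o['width'])
print(ctrl.close_job())
E
```

```text
14.1 0.0011680312054678785 [ -1.0431849  -10.00200716  14.52486001] 13.726916721905493
the job is handed in; nothing more can be done
None
```

I pressed the battery home, put the plug in the socket, turned it a quarter turn clockwise and handed the job in at about 14 s while still holding it. No verdict was reported.

- **Battery:** it stopped hard at about 30 N. Its top measured about 12 mm above the deck, which is fully home.
- **Plug depth and angle:** it bottomed at the height I had worked out, and the flange showed flat on the deck before and after the turn. The jaws are at the intended angle, square across the slots to within about 0.01 rad. Tilt is about 0.004 rad, and the grip is closed on the 14 mm bar.
- **Collar:** I could not read it directly. The turn of 1.57 rad, less the play in the pins, should put it near 1.4 rad. The moment about the vertical was 0.06–0.07 N m, which has the right sign but is below the 0.11 N m given for a quarter turn.
- **Centring:** the last estimate puts the plug about 2.5 mm off the socket centre, against a limit of 5 mm. A 1.5 mm corrective shift moved the plug only about 0.4 mm. About 10 N of sideways force remained and pointed away from the estimated centre along the bar; I did not resolve that disagreement.
- **Other things on the bench:** I touched nothing else that I know of, and the dust cap showed no sign of having moved in the last pictures. I did not measure the others.

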